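# Hang the dipper between its neighbours

### The job

Pick up the steel dipper that stands on the worktop and hang it by its hook on the rack, between the two dippers that already hang there, with the stem on the robot's side of the bar. The empty notch is in a clip that sits a little to one side or the other of the middle, so let the hook down gently onto the bar, feel along it until the hook drops fully into the notch, and let go only then. Never press hard on the rack, do not push the hanging dippers about, and leave the other things where they are.

Things in the scene. Friction and masses are not known exactly. Their poses are not given: they have to be found in the camera images.
- dipper: Dipper to hang: steel cup, flat stem and square hook open downward (stem and hook 14 mm wide in y). Origin: middle of the underside of the hook's top. z up, x from cup to hook tip (when hung, the rack's +x). Stem's inner face x = -7 mm, tip's inner face x = +7 mm (14 mm mouth for an 8 mm bar), tip reaches 30 mm below the origin. Stands with its origin 135 mm above the worktop. 0.11 to 0.22 kg.
- dipper_grip (a point): Middle of the black upright grip on top of the dipper's hook, 25 mm above the dipper's origin; axes as the dipper's. The grip is 10 mm thick (x), 12 mm wide (y), 41 mm high; pinch it from above with the fingers on its +x and -x faces.
- dipper_cup (a point): Centre of the underside of the dipper's cup, 135 mm below and 31.5 mm to -x of its origin; the cup is 48 mm across and 45 mm high.
- dipper_wide: Neighbour, hanging loose in one of the rack's two outer notches (68 mm left or right of the middle; either may be the left). Same make, origin and axes as the dipper; cup 51 mm across, 50 mm high, its axis 33 mm to -x.
- dipper_slim: Neighbour, hanging loose in the other outer notch. Same make, origin and axes as the dipper; cup 43 mm across, 40 mm high, its axis 29 mm to -x.
- rack: Fixed steel rack: foot plate 110 x 250 x 10 mm, posts 108 mm left and right, upright flat bar 8 mm thick (x) along y, top edge 165 mm above the worktop, and a rest bar (52 to 72 mm high) against which stems lean. Origin on the worktop under the bar's middle; x across the bar away from the robot, y along it, z up.
- rack_seat (a point): On the rack, mid-bar between the neighbours, 165 mm up: notch floor height, where a hung dipper's origin is; axes as the rack's. A steel clip 72 mm long, 8 mm thick, rides here; flat top 8 mm above this point; in its middle the empty square notch, 16 mm wide (y), 8 mm deep. Clip is off by up to 14 mm along y, not reported: feel or see it. It holds firm under 30 N.
- pepper_jar: Spice jar, 44 mm across, 105 mm high, a bystander; origin under its middle.
- soy_sauce: Dark glass sauce bottle, 58 mm across, 207 mm high, a bystander; origin under its middle.
- bowl_back: White bowl, 140 mm across, 65 mm high, a bystander; origin under its middle.
There are look-alikes about, which are no part of the job. Leave any green or yellow look-alike of the dipper_slim alone.

How it is judged:
By the outcome, as a careful person would: the job done as asked, in the order asked, and still so for the second after the job is handed in, with the robot touching nothing.
It also fails if it takes over 51 s, if anything falls off the work surface, if the arm or the gripper's body presses on something with over 40 N, if the wrist force passes 120 N, or if a joint passes its speed limit or range.

### The arm

A 6-joint arm with a two-finger parallel gripper is mounted at the origin on a cart in front of the work surface, level with it; the furniture and walls round the work are solid. World frame = base frame: x ahead of the robot, y to its left, z up, the work surface at z = 0. Lengths are in mm, angles in rad, forces in N, time in s.
With the tool pointing down it reaches from about 275 to 825 mm from the base axis. Payload 5.2 kg.
Tool frame: the origin (TCP) lies at the very end of the fingers, on their centre line; the grasp point (between the pads) lies 19 mm behind it; z points along the fingers, y is the line along which they close (so a half turn about z gives the same grasp; the last joint's range is limited). The gripper opens to 93 mm and grips with 3 to 60 N. Pads are 15 mm wide; open, the fingers measure 128 mm over their backs; the gripper's body (75 mm by 188 mm) begins 65 mm behind the grasp point.
Start: joints at [-1.531, 0.259, 1.535, -0, 1.348, -0.203], TCP at [132.253, -533.867, 218.653] pointing down, gripper open.
Joint ranges: [-3.14, 3.14], [-0.91, 2.08], [0.19, 2.58], [-1.22, 4.36], [0.22, 2.71], [-3.12, 3.12]. Speed limits (rad/s): [2.57, 2.57, 3.14, 3.14, 3.14, 3.14].

### API

Orientations are given as [roll, pitch, yaw] about the fixed x, y, z axes, in that order (R = Rz(yaw) Ry(pitch) Rx(roll)).
In Python, from bench import robot gives the robot as it stands. The module is installed in compiled form; this text tells all that it offers. Calls block until the motion is done:
- robot.move_ptp(position, orientation): joint-space move of the TCP to a pose.
- robot.move_linear(position, ori=None, speed=150, f_stop=None): straight line of the TCP; ori=None keeps the orientation; speed is the mean speed in mm/s. With f_stop (N) it stops when the force on the tool has changed by that much, and returns True; else False.
- robot.move_j(angles): joint-space move.
- robot.move_gripper(opening): opening from 0.0 (shut) to 1.0 (fully open); the grip force is fixed at half the most; returns when the fingers have stopped.
- robot.sleep(seconds).
- robot.inverse_kinematics(position, orientation): joint angles nearest the present ones, or None.
- robot.get_image(name): name is "scene" or "top"; returns a dict with "img" (384x512x3 uint8, blue, green, red), "fovy" (degrees; the focal length in pixels is half the picture's height over the tangent of half this angle, whatever the lens; pixels are square), "cx", "cy" (the principal point, pixels), "k1" (the pictures are not rectified: a ray, as slopes to the right and down, at radius r is drawn at 1 + k1 r^2 times it, then the intrinsics apply), "eye" and "orientation" of the camera in the world. Camera axes: x right, y down, z forward; pixel columns grow to the right and rows downward; lengths in mm; the calibration is good to about 2 mm. A picture is of the moment at which its call begins. There is no depth.
A pose or a line that the arm cannot do raises robot.MotionError and nothing moves.
- robot.hand_in(): hands the job in; it is judged then, once.
Readings, each from a call of its own:
- robot.current_t(): time.
- robot.current_qpos(): joint angles.
- robot.current_joint_vel(): joint speeds.
- robot.current_joint_efforts(): joint torques, N m.
- robot.current_tcp_pos(): TCP position.
- robot.current_eef_rot(): TCP orientation.
- robot.current_contact_force(): force on the tool from outside, world axes, zero at the start.
- robot.current_ft_torque(): the same for the moment, N m.
- robot.current_gripper_width(): opening from 0.0 (shut) to 1.0 (fully open).
- robot.current_finger_force(): force on a finger pad.
Only numpy, scipy, OpenCV 4.12 (cv2) and the standard library are available. Lean on these libraries where they do the work, as an engineer would, in place of code of your own. Each camera call takes 0.05 s, during which the arm holds its last target. There are 200 camera calls.

## Working session

There is one attempt and no reset: what is moved stays moved. The work goes in short steps, each a Python script; the robot and the scene stay as the last script left them, time stands still between calls to the robot, and variables do not carry over. Pictures are saved under pics/ and viewed, at most 10 in all, crops included, and the job is handed in when it is done.

```bash
mkdir -p pics; cat > h.py <<'E'
import numpy as np,cv2
from bench import robot
from scipy.spatial.transform import Rotation as R
def cam(n):
    d=robot.get_image(n); return d
def K(d):
    h,w=d["img"].shape[:2]; f=h/2/np.tan(np.radians(d["fovy"])/2); return f
def rot(d):
    o=np.array(d["orientation"],float); return R.from_euler('xyz',o).as_matrix() if o.size==3 else o
def ray(d,u,v):
    f=K(d); a=np.array([(u-d["cx"])/f,(v-d["cy"])/f]); b=a.copy()
    for _ in range(30): b=a/(1+d["k1"]*(b@b))
    r=rot(d)@np.array([b[0],b[1],1]); return np.array(d["eye"],float),r/np.linalg.norm(r)
def proj(d,p):
    q=rot(d).T@(np.array(p,float)-d["eye"]); b=q[:2]/q[2]; b=b*(1+d["k1"]*(b@b)); return b*K(d)+[d["cx"],d["cy"]]
def onz(d,u,v,z):
    e,r=ray(d,u,v); return e+r*(z-e[2])/r[2]
def tri(*obs):
    A=np.zeros((3,3));b=np.zeros(3)
    rs=[ray(*o) for o in obs]
    for e,r in rs:
        M=np.eye(3)-np.outer(r,r);A+=M;b+=M@e
    p=np.linalg.solve(A,b); return p,[np.linalg.norm((np.eye(3)-np.outer(r,r))@(p-e)) for e,r in rs]
def save(img,name,s=1): cv2.imwrite("pics/"+name,cv2.resize(img,None,fx=s,fy=s,interpolation=cv2.INTER_CUBIC))
E
python3 - <<'E'
from h import *
import pickle
for n in("scene","top"):
    d=cam(n); pickle.dump(d,open(n+".pkl","wb")); save(d["img"],n+"1.png",1.5); print({k:v for k,v in d.items() if k!="img"})
print(robot.current_eef_rot(),robot.current_t())
E
```

```text
{'fovy': 47.41277076927315, 'cx': 249.67890797022054, 'cy': 185.96299081884956, 'k1': 0.02274989164799941, 'eye': array([132.51011815, 786.51207535, 900.80482662]), 'orientation': array([-2.25309235e+00, -2.28240915e-03, -2.71100391e+00])}
{'fovy': 50.76872128193531, 'cx': 258.64849346427326, 'cy': 200.19220237949216, 'k1': -0.10622680041032047, 'eye': array([ 247.47623597, -227.51163657, 1459.75991682]), 'orientation': array([-2.90689937, -0.00624695, -1.03971055])}
[-3.13999898e+00 -3.09911092e-04  2.42796912e-01] 0.1
```

View pics/scene1.png

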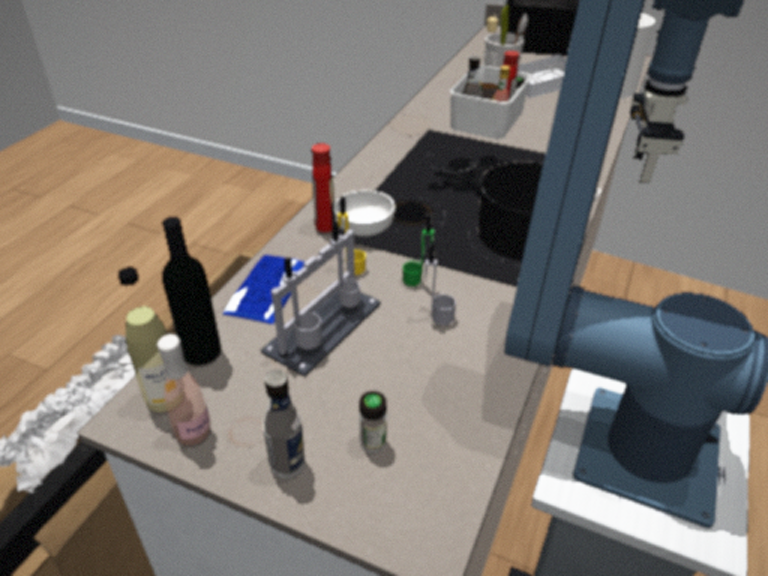

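View pics/top1.png

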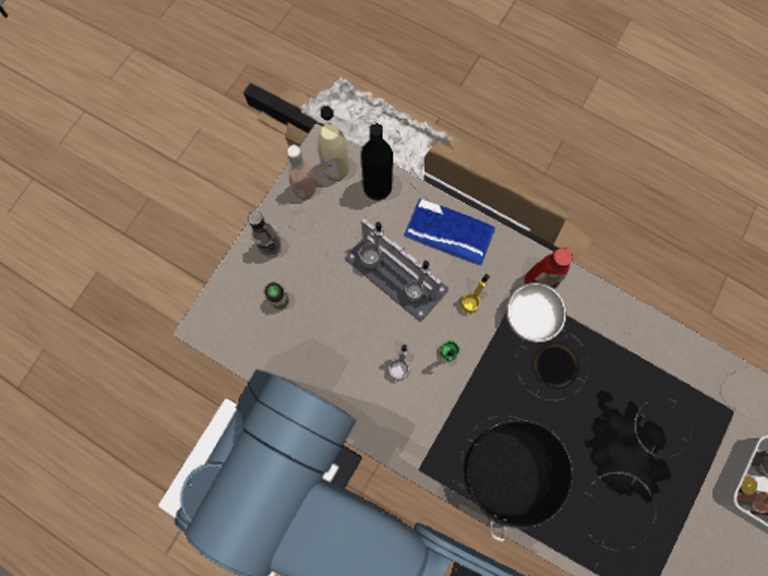

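Candidates (in the 1.5x pictures): the grey steel dipper at scene (433,285) / top (400,365); a green look-alike at scene (420,255) / top (450,350); a yellow one at scene (350,240) / top (475,295). The two neighbours hang on the rack at scene (308,325) and (350,290). I choose the grey one standing free and check it in close crops.

```bash
python3 - <<'E'
from h import *
import pickle
for n,(x0,x1,y0,y1),s in(("scene",(170,312,130,250),5),("top",(222,342,140,260),5)):
    d=pickle.load(open(n+".pkl","rb")); im=cv2.resize(d["img"][y0:y1,x0:x1],None,fx=s,fy=s,interpolation=cv2.INTER_CUBIC)
    for x in range(x0+10-x0%10,x1,10): cv2.putText(im,str(x),((x-x0)*s,8),0,.3,(0,0,255));cv2.line(im,((x-x0)*s,10),((x-x0)*s,14),(0,0,255))
    for y in range(y0,y1,10): cv2.putText(im,str(y),(0,(y-y0)*s+3),0,.3,(0,0,255))
    cv2.imwrite(f"pics/{n}2.png",im)
E
```

```text
(no output)
```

View pics/scene2.png

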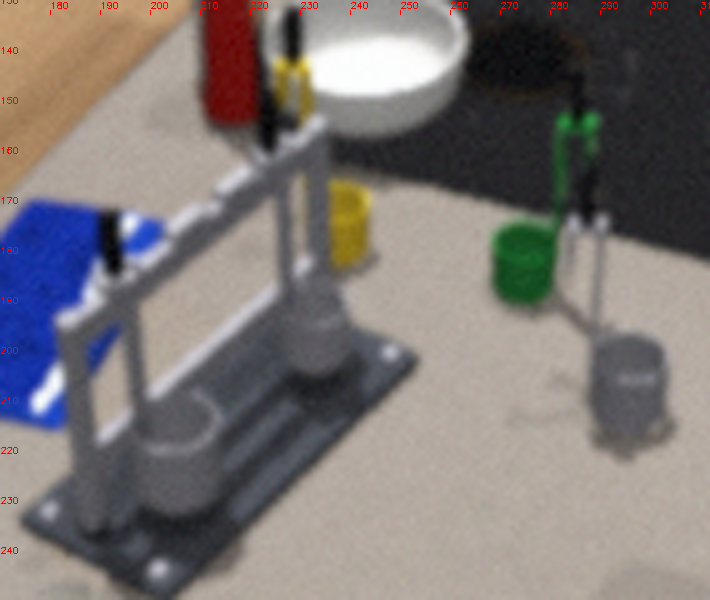

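View pics/top2.png

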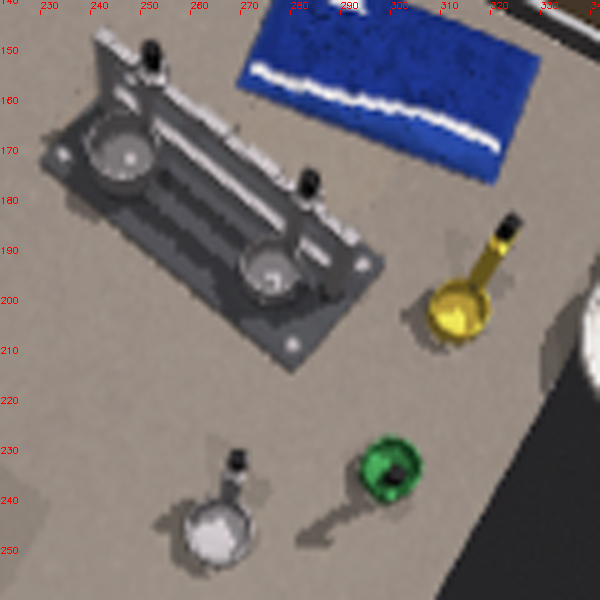

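```bash
python3 - <<'E'
from h import *
import pickle
from scipy.optimize import least_squares
S=pickle.load(open("scene.pkl","rb"));T=pickle.load(open("top.pkl","rb"))
s=lambda x,y:(S,170+x/5,130+y/5)
t=lambda x,y:(T,222+x/5,140+y/5)
for n,a,b in(("griptop",s(589,168),t(238,455)),("gripmid",s(589,190),t(237,463)),("gripbot",s(589,215),t(236,475)),("rim",s(629,350),t(219,525)),("ngripL",s(111,243),t(152,57)),("ngripR",s(268,115),t(309,185))):
    p,e=tri(a,b);print(n,p.round(1),np.round(e,1))
for o in(t(40,163),t(293,372),t(384,265),s(25,520),s(165,598),s(418,358)): print("foot",onz(*o,10).round(1))
pts=[(s(25,520),(55,125,10)),(s(165,598),(-55,125,10)),(s(418,358),(-55,-125,10)),(t(40,163),(-55,125,10)),(t(293,372),(-55,-125,10)),(t(384,265),(55,-125,10)),
(s(111,243),(0,68,190)),(s(268,115),(0,-68,190)),(t(152,57),(0,68,190)),(t(309,185),(0,-68,190))]
def W(q,p):
    c,si=np.cos(q[2]),np.sin(q[2]);return [q[0]+c*p[0]-si*p[1],q[1]+si*p[0]+c*p[1],p[2]]
def res(q): return np.concatenate([proj(o[0],W(q,p))-o[1:] for o,p in pts])
a=onz(*t(230,200),10)
r=least_squares(res,[a[0],a[1],-0.3],loss="soft_l1");print("rack",r.x,"\n",res(r.x).reshape(-1,2).round(1))
def Wd(q,p): return W(q,p)
dp=[(s(589,168),(0,0,135+45.5)),(t(238,455),(0,0,135+45.5)),(s(589,215),(0,0,135+8)),(t(236,475),(0,0,143)),(s(629,350),(-31.5,0,45)),(t(219,525),(-31.5,0,45))]
g=tri(s(589,190),t(237,463))[0]
def rd(q): return np.concatenate([proj(o[0],W(q,p))-o[1:] for o,p in dp])
r2=least_squares(rd,[g[0],g[1],0]);print("dipper",r2.x,"\n",rd(r2.x).reshape(-1,2).round(1))
# clip crop features: on line z=173 of rack
c,si=np.cos(r.x[2]),np.sin(r.x[2])
for u in((165,228),(185,215),(213,203),(235,182),(250,172)):
    p=onz(*s(*u),173)[:2]-r.x[:2]; print("clip",u,(c*p[0]+si*p[1]).round(1),(-si*p[0]+c*p[1]).round(1))
np.save("rack.npy",r.x);np.save("dip.npy",r2.x)
E
```

```text
griptop [ 447.2 -160.5  175.8] [0.7 0.7]
gripmid [ 445.7 -161.6  159.8] [1.6 1.6]
gripbot [ 443.3 -163.6  140.7] [3.6 3.6]
rim [ 417.  -167.3   46.5] [0.2 0.2]
ngripL [648.2  22.7 186.5] [0.5 0.5]
ngripR [ 623.4 -111.7  190.9] [1.2 1.2]
foot [588.1  86.6  10. ]
foot [ 545.7 -156.    10. ]
foot [ 650.1 -174.1   10. ]
foot [690.6  75.2  10. ]
foot [589.  94.  10.]
foot [ 545.3 -146.    10. ]
rack [ 6.25752275e+02 -4.17261350e+01 -1.68429132e-01] 
 [[-2.6 -1.8]
 [-0.5 -1.2]
 [-0.3 -2.3]
 [-0.3 -1.5]
 [ 0.6 -1.2]
 [ 1.2 -2. ]
 [ 3.2  0.7]
 [ 2.8  1.7]
 [-2.3  1.8]
 [-2.1  1.6]]
dipper [ 4.45788824e+02 -1.60437021e+02  2.53865964e-01] 
 [[ 0.8 -1.2]
 [-0.1 -0.1]
 [ 0.   0.1]
 [-0.1 -2.3]
 [ 0.7  0.3]
 [ 0.   0.6]]
clip (165, 228) 8.3 28.0
clip (185, 215) 6.7 12.7
clip (213, 203) 0.8 -4.5
clip (235, 182) 2.7 -26.8
clip (250, 172) 1.5 -39.1
```

The grey dipper is confirmed. It stands free with its cup towards the robot and its grip at scene px (288,168) / top px (269,232). Grip heights of 176/160 agree with the text's 180/160. The foot plate turns out to be offset from the bar, so I use the neighbours' grips for the rack: their spacing of 136.7 against 136 is good, with the middle near (636,-44) and yaw -0.18. Next I grasp.

```bash
python3 - <<'E'
from h import *
import pickle
S=pickle.load(open("scene.pkl","rb"));T=pickle.load(open("top.pkl","rb"))
s=lambda x,y:(S,170+x/5,130+y/5)
t=lambda x,y:(T,222+x/5,140+y/5)
for o in (s(68,318),s(85,303),s(300,140),s(320,122),t(97,30),t(125,58),t(330,222),t(355,242)): print(onz(*o,165).round(1))
a=0.24
ok=[]
for sg in(1,-1):
    o=[np.pi,0,a+sg*np.pi/2]; q=robot.inverse_kinematics([446,-160.5,250],o); o2=[np.pi,0,-.18+sg*np.pi/2]; q2=robot.inverse_kinematics([632,-44,230],o2)
    print(sg,None if q is None else np.round(q,2),None if q2 is None else np.round(q2,2))
    if q is not None and q2 is not None: ok.append((abs(q[5]),sg))
sg=min(ok)[1]; o=[np.pi,0,a+sg*np.pi/2]; print("sg",sg)
robot.move_gripper(0.6)
robot.move_ptp([446,-160.5,250],o)
print(robot.current_t(),robot.current_tcp_pos())
print(robot.move_linear([446,-160.5,147],speed=90,f_stop=6),robot.current_tcp_pos())
robot.move_gripper(0.0)
print(robot.current_gripper_width()*93,robot.current_finger_force(),robot.current_t())
robot.move_linear([446,-160.5,167],speed=80)
print(robot.current_contact_force(),robot.current_ft_torque(),robot.current_t())
for n in("scene","top"):
    d=cam(n); pickle.dump(d,open(n+"3.pkl","wb"))
E
```

```text
[652.3  64.  165. ]
[650.6  49.7 165. ]
[ 614.3 -129.9  165. ]
[ 611.8 -151.1  165. ]
[652.3  69.  165. ]
[644.6  42.2 165. ]
[ 614.6 -134.4  165. ]
[ 611.1 -155.5  165. ]
1 [-0.58  0.1   1.65  0.    1.39 -0.82] [-0.25  0.4   1.3   0.    1.44 -0.07]
-1 [-0.58  0.1   1.65 -0.    1.39  2.32] [-0.25  0.4   1.3  -0.    1.44  3.08]
sg 1
2.6583 [ 445.8673205  -161.31925226  249.91065041]
False [ 446.38772781 -160.75285247  147.53283973]
10.110280028304132 29.992124140262604 4.7417
[-0.4519895  -0.69379888 -1.90395914] [-0.01751732 -0.11851808  0.030605  ] 5.1417
```

```bash
cat >> h.py <<'E'
SEAT=np.array([632.3,-43.8]);YAW=-0.183;ORI=[np.pi,0,YAW+np.pi/2]
def rk(x,y,oz,dz=12.5):
    c,s=np.cos(YAW),np.sin(YAW);return [SEAT[0]+c*x-s*y,SEAT[1]+s*x+c*y,oz+dz]
def inv(p):
    c,s=np.cos(YAW),np.sin(YAW);d=np.array(p[:2])-SEAT;return np.array([c*d[0]+s*d[1],-s*d[0]+c*d[1],p[2]-12.5]).round(2)
def crop(d,x0,x1,y0,y1,s):
    im=cv2.resize(d["img"][y0:y1,x0:x1],None,fx=s,fy=s,interpolation=cv2.INTER_CUBIC)
    for x in range(x0+10-x0%10,x1,10): cv2.putText(im,str(x),((x-x0)*s,8),0,.3,(0,0,255));cv2.line(im,((x-x0)*s,10),((x-x0)*s,14),(0,0,255))
    for y in range(y0,y1,10): cv2.putText(im,str(y),(0,(y-y0)*s+3),0,.3,(0,0,255))
    return im
E
python3 - <<'E'
from h import *
import pickle
robot.move_linear([446,-160.5,250],speed=150)
robot.move_ptp(rk(-120,-4,240),ORI)
robot.move_linear(rk(0,-4,240),ORI,speed=150)
robot.move_linear(rk(0,-4,215),ORI,speed=80)
robot.sleep(.1)
print(inv(robot.current_tcp_pos()),robot.current_eef_rot(),robot.current_t(),robot.current_contact_force())
S=cam("scene");T=cam("top");pickle.dump((S,T),open("p4.pkl","wb"))
a=crop(S,175,240,110,210,6);b=crop(T,238,300,135,215,6)
h=max(a.shape[0],b.shape[0]);a,b=[cv2.copyMakeBorder(i,0,h-i.shape[0],0,0,0) for i in(a,b)]
cv2.imwrite("pics/h4.png",np.hstack([a,b]))
E
```

```text
[ 2.0000e-01 -3.9500e+00  2.1551e+02] [3.14075400e+00 5.71716314e-05 1.38794514e+00] 8.1917 [-0.97908056  0.67186603 -1.82263586]
```

View pics/h4.png

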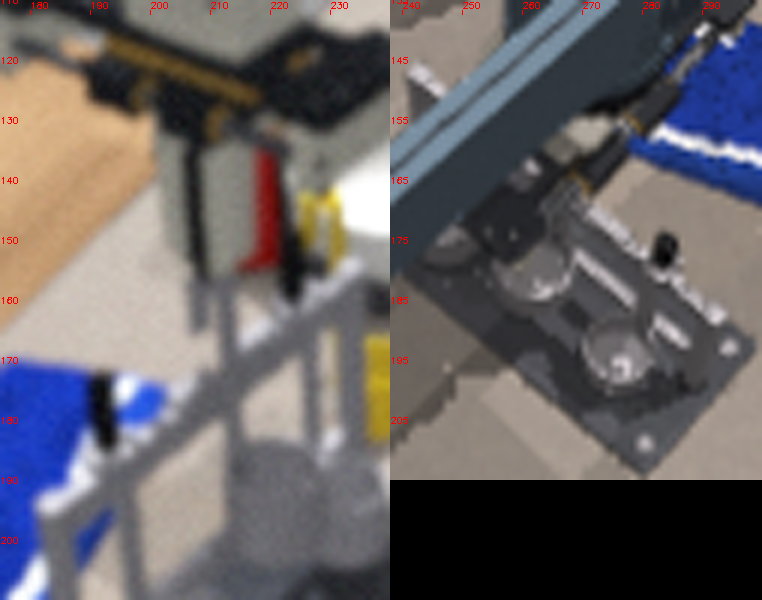

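```bash
python3 - <<'E'
from h import *
import pickle
S,T=pickle.load(open("p4.pkl","rb"))
c=lambda p:((np.array(p)-[175,110])*6).round(0)
print("tip end",c(proj(S,rk(8.5,-4,185.5,0))),"stem at 185",c(proj(S,rk(-8,-4,185.5,0))),"gripbot",c(proj(S,rk(0,-4,220,0))))
for y in range(-40,41,8): print(y,"clip top far/near edge",c(proj(S,rk(4,y,173,0))),c(proj(S,rk(-4,y,173,0))))
for y in (-112,112): print("bar end",c(proj(S,rk(0,y,165,0))))
# big crop of the first scene image
S0=pickle.load(open("scene.pkl","rb"))
im=cv2.resize(S0["img"][155:195,185:235],None,fx=15,fy=14,interpolation=cv2.INTER_LANCZOS4);cv2.imwrite("pics/clip.png",im)
for y in range(-40,41,8): print(y,((proj(S0,rk(0,y,173,0))-[185,155])*[15,14]).round(0))
E
```

```text
tip end [200. 331.] stem at 185 [228. 343.] gripbot [210. 275.]
-40 clip top far/near edge [258. 318.] [271. 324.]
-32 clip top far/near edge [247. 326.] [261. 332.]
-24 clip top far/near edge [236. 335.] [250. 341.]
-16 clip top far/near edge [226. 343.] [239. 349.]
-8 clip top far/near edge [215. 351.] [228. 357.]
0 clip top far/near edge [204. 360.] [217. 366.]
8 clip top far/near edge [193. 369.] [206. 375.]
16 clip top far/near edge [181. 377.] [195. 383.]
24 clip top far/near edge [170. 386.] [184. 392.]
32 clip top far/near edge [159. 395.] [172. 401.]
40 clip top far/near edge [147. 404.] [161. 410.]
bar end [356. 263.]
bar end [ 48. 505.]
-40 [511. 119.]
-32 [484. 138.]
-24 [458. 158.]
-16 [431. 177.]
-8 [403. 197.]
0 [376. 217.]
8 [348. 237.]
16 [320. 257.]
24 [292. 278.]
32 [264. 298.]
40 [235. 319.]
```

View pics/clip.png

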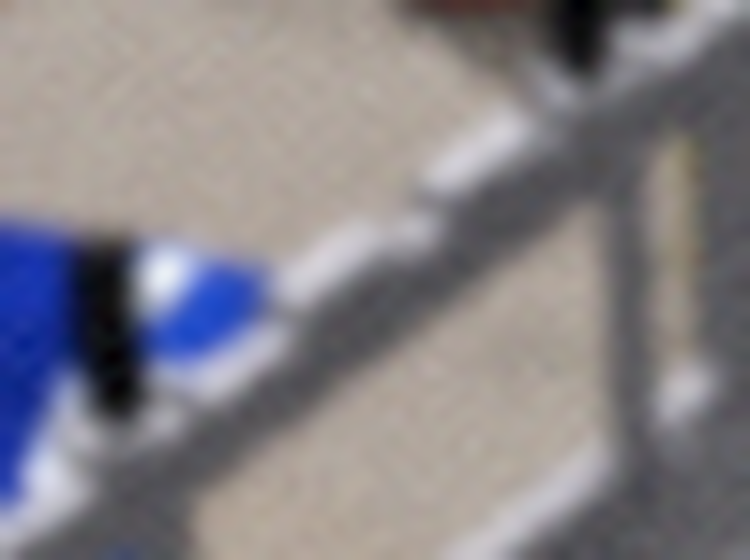

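The tip projects exactly where it is seen, so the held pose is right. In the first picture the clip runs from crop x 280 to 525, with the notch between 375 and 420, which puts the notch near y = -7.5 on the rack. I lower the hook astride the clip, feel the clearance in x, then let it down.

```bash
python3 - <<'E'
from h import *
P=lambda:inv(robot.current_tcp_pos())
F=lambda:np.round(robot.current_contact_force(),1)
Y=-7.5
robot.move_linear(rk(0,Y,208),ORI,speed=60)
h=robot.move_linear(rk(0,Y,181),ORI,speed=35,f_stop=3);print("down",h,P(),F())
if not h:
    robot.sleep(.1);res=[]
    for sx in(1,-1):
        h=robot.move_linear(rk(6*sx,Y,181),ORI,speed=12,f_stop=2);p=P();res.append(p[0]);print("x",sx,h,p,F())
        robot.move_linear(rk(p[0]-2*sx,Y,181),ORI,speed=30)
    x=np.mean(res);print("xc",x)
    robot.move_linear(rk(x,Y,181),ORI,speed=20);robot.sleep(.1)
    h=robot.move_linear(rk(x,Y,164.5),ORI,speed=15,f_stop=3);print("down",h,P(),F())
print(robot.current_t())
E
```

```text
down False [  0.19  -7.53 181.23] [ 0.1 -0.4 -1.1]
x 1 True [  3.21  -7.47 180.13] [ 0.8 -0.7 -1.2]
x -1 True [ -2.42  -7.48 180.39] [ 2.5 -0.8 -0.3]
xc 0.395
down False [  0.5   -7.49 164.66] [-0.1  0.1 -1.6]
12.5083
```

```bash
python3 - <<'E'
from h import *
P=lambda:inv(robot.current_tcp_pos())
F=lambda:np.round(robot.current_contact_force(),1)
h=robot.move_linear(rk(.4,-7.5,161),ORI,speed=8,f_stop=3);p=P();print("floor",h,p,F())
z=p[2]+1.0
robot.move_linear(rk(.4,-7.5,z),ORI,speed=10);robot.sleep(.1);print(P(),F());r=[]
for s in(1,-1):
    h=robot.move_linear(rk(.4,-7.5+4*s,z),ORI,speed=8,f_stop=2.5);p=P();print("y",s,h,p,F());r.append(p[1])
    robot.move_linear(rk(.4,-7.5,z),ORI,speed=15);robot.sleep(.1)
print(np.mean(r),robot.current_t())
S=cam("scene");cv2.imwrite("pics/s5.png",crop(S,170,250,130,215,7))
E
```

```text
floor True [  0.54  -7.53 164.07] [-0.7 -0.1  5.1]
[ 1.1000e-01 -7.5100e+00  1.6453e+02] [ 0.8 -0.3 -2. ]
y 1 True [-1.4000e-01 -7.4300e+00  1.6408e+02] [ 0.3 -0.6  3.5]
y -1 True [ -0.2  -9.5 164.1] [-0.2 -0.  -0.2]
-8.465 14.7167
```

View pics/s5.png

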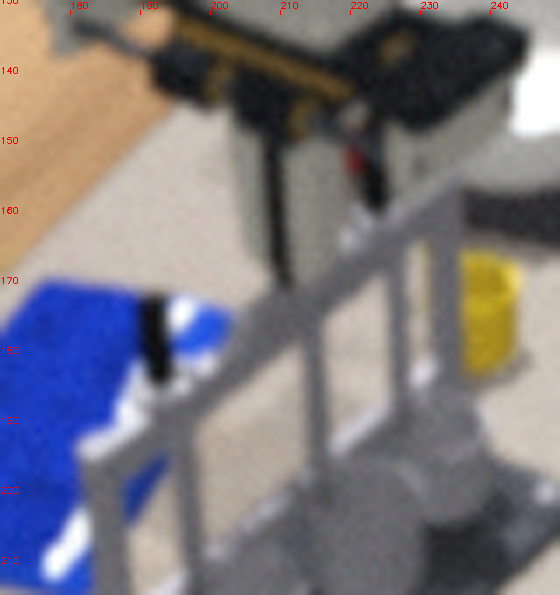

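The floor was felt at 164.1 against a nominal 165; the clip's top would be about 173. The hook is therefore fully in the notch, about 2 mm of play in y. The picture shows the held dipper astride the bar at (211,172), between undisturbed neighbours. I let it down and release.

```bash
python3 - <<'E'
from h import *
P=lambda:inv(robot.current_tcp_pos())
F=lambda:np.round(robot.current_contact_force(),1)
robot.move_linear(rk(.2,-8.2,165),ORI,speed=15);robot.sleep(.1)
h=robot.move_linear(rk(.2,-8.2,161),ORI,speed=6,f_stop=2.2);print(h,P(),F())
robot.move_gripper(0.4);robot.sleep(.3);print(P(),F())
robot.move_linear(rk(.2,-8.2,200),ORI,speed=50,f_stop=6)
robot.move_linear(rk(.2,-8.2,290),ORI,speed=150)
robot.move_ptp([350,-330,330],ORI)
print(robot.current_t(),F())
S=cam("scene");T=cam("top")
a=crop(S,170,250,130,230,5);b=crop(T,228,303,140,220,5)
h=max(a.shape[0],b.shape[0]);a,b=[cv2.copyMakeBorder(i,0,h-i.shape[0],0,0,0) for i in(a,b)]
cv2.imwrite("pics/h6.png",np.hstack([a,b]))
E
```

```text
True [  0.28  -8.16 164.06] [-0.5 -0.5  5.4]
[ -0.56  -8.13 162.68] [ 0.6  0.5 -0.9]
19.55 [-0.4 -0.3  0.9]
```

View pics/h6.png

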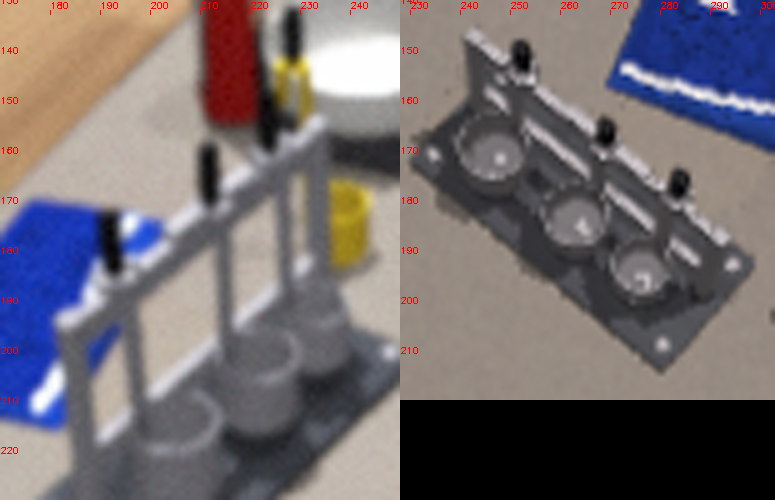

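The dipper hangs in the notch, with its grip at scene px (211,164), upright like its neighbours and stem on the robot's side. The neighbours' grips are where they were, and the arm is clear.

```bash
python3 -c "
from bench import robot
print(robot.hand_in())"
```

```text
the job is handed in; nothing more can be done
None
```

The steel dipper hangs by its hook, fully down in the clip's notch between the two undisturbed neighbours, with its stem on the robot's side; I handed the job in at about 20 s with the arm clear.

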